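# Gauge a clamp knob and sort it

### The job

Take the clamp knob that stands on the square cork mat, stand it on the threaded gauge and screw it down clockwise until it stops. If it turns fully home (its bar over the two white marks and its rim down on the shoulder) it is good: unscrew it and set it upright in the square tray; if it stops short, unscrew it and set it upright in the round dish. Set it down rather than drop it, and leave the knob on the black disc and the bottle, beaker and specimen mount alone.

Things in the scene. Friction and masses are not known exactly. Their poses are not given: they have to be found in the camera images.
- knob_a: clamp knob, 0.3 kg: aluminium cap 66 mm across, 48 mm tall, open below (53 mm bore, thread inside); on its closed top a black bar 130 long, 14 thick, 24 tall (48 to 72 mm above the rim). Same after half a turn. Origin: centre of the lower rim; x along the bar, z up. Starts upright on the mat or the disc (they swap); the two knobs look alike and which one is good is not told
- knob_b: clamp knob, 0.3 kg: aluminium cap 66 mm across, 48 mm tall, open below (53 mm bore, thread inside); on its closed top a black bar 130 long, 14 thick, 24 tall (48 to 72 mm above the rim). Same after half a turn. Origin: centre of the lower rim; x along the bar, z up. Starts upright on the mat or the disc (they swap); the two knobs look alike and which one is good is not told
- gauge: fixed thread gauge: dark base 150 x 90 x 22 mm (long side its x) with a white mark at each end of x, and a stud, 50 mm over the thread. Origin: on the stud's axis at table height; z up. Right-hand two-start thread, 20 mm rise per turn, play 1.5 mm sideways, 2 mm up and down, oiled. The knob stays where left; pushed at the bar's end it turns with 2 to 4 N down, 4 to 10 N undoing
- gauge_shoulder (a point): centre of the round shoulder's top (72 mm across, 30 mm above the table). A good knob meets a firm stop when home: bar along the gauge's x, rim about 1 mm above the shoulder. A bad one meets a firm stop about 60 degrees (1.1 rad) earlier, rim about 4.7 mm above the shoulder
- gauge_tip (a point): tip of the stud, 74 mm above the table. Put the knob on with its bar 115 to 150 degrees anticlockwise from above (of the home direction; either end counts): it rests loose on the thread, at 130 degrees with its rim 8 mm above the shoulder, and lifts straight off. Turned clockwise below about 107 degrees, the thread holds it down
- mat: square cork mat 110 x 110 x 10 mm, fixed; origin: centre of its underside, on the table. The knob to be tried stands on it
- disc: round black disc, 120 mm across, 10 mm thick, fixed; origin: centre of its underside. The other knob stands on it and is left alone
- tray: square white tray for good knobs, 125 x 125 mm outside, 24 mm high, walls and floor 4 mm; fixed. Origin: centre of its underside, on the table
- dish: round white dish for knobs that stop short, 132 mm across the rim, 24 mm high, walls 4 mm, floor about 5 mm above the table; fixed. Origin: centre of its underside, on the table
- bottle: bystander: white plastic jar 64 mm across, 130 mm tall; origin: centre of its underside
- beaker: bystander: glass beaker 72 mm across, 100 mm tall; origin: centre of its underside
- mount: bystander: black specimen mount, 40 mm across, 22 mm tall, with a steel face; origin: centre of its underside
Things that resemble listed ones, but are neither listed nor needed, are in the scene too. Leave any purple look-alike of the tray alone. What is shaped like the knob_b but red is not meant.

How it is judged (in metres and radians):
On the way:
1. the knob is screwed onto the gauge to its stop: a good one has its rim within 3 mm of the shoulder and bar within 12 degrees of the marks, a bad one is within 10 degrees of its stop (((z of knob_a in the frame of gauge below 0.033 m and horizontal distance between knob_a and gauge below 0.006 m and angle between knob_a's own z axis and vertical below 0.12 rad and angle between the x axis of knob_a and the x axis of gauge, either way round below 0.21 rad) or (z of knob_b in the frame of gauge below 0.0365 m and horizontal distance between knob_b and gauge below 0.006 m and angle between knob_b's own z axis and vertical below 0.12 rad and angle between the x axis of knob_b and the x axis of gauge, either way round below 1.27 rad))), for 0.2 s.
At the end, for the whole second after the job is handed in: the tried knob stands upright (within 8 degrees) and at rest on the floor of its container, good in the square tray (centre within 35 mm of the tray's), stopping short in the round dish (within 40 mm); the other knob is within 20 mm of where it was (((horizontal distance between knob_a and tray below 0.035 m and z of knob_a in the frame of tray below 0.01 m and angle between knob_a's own z axis and vertical below 0.15 rad and linear speed of knob_a below 0.02 m/s and distance of knob_b from where it was at the start of the episode below 0.02 m) or (horizontal distance between knob_b and dish below 0.04 m and z of knob_b in the frame of dish below 0.01 m and angle between knob_b's own z axis and vertical below 0.15 rad and linear speed of knob_b below 0.02 m/s and distance of knob_a from where it was at the start of the episode below 0.02 m))); the robot touches nothing.
It fails at once if the knob on the black disc is moved by more than 20 mm ((horizontal distance between knob_a and disc below 0.07 m and distance of knob_a from where it was at the start of the episode above 0.02 m) or (horizontal distance between knob_b and disc below 0.07 m and distance of knob_b from where it was at the start of the episode above 0.02 m)).
It fails at once if a bystander (bottle, beaker, mount) is moved by more than 20 mm (distance of any of bottle, beaker, mount from where it was at the start of the episode above 0.02 m).
It fails at once if a knob falls freely, faster than 0.8 m/s (about 35 mm of drop) ((linear speed of knob_a above 0.8 m/s and contact force between knob_a and anything else below 0.2 N) or (linear speed of knob_b above 0.8 m/s and contact force between knob_b and anything else below 0.2 N)).
It also fails if it takes over 69 s, if anything falls off the work surface, if the arm or the gripper's body presses on something with over 40 N, if the wrist force passes 120 N, or if a joint passes its speed limit or range.

### The arm

A 6-joint arm with a two-finger parallel gripper is mounted at the origin on the work surface. World frame = base frame: x ahead of the robot, y to its left, z up, the work surface at z = 0. Lengths are in mm, angles in degrees, forces in N, time in s.
With the tool pointing down it reaches from about 350 to 850 mm from the base axis. Payload 8.1 kg.
Tool frame: the origin (TCP) lies at the very end of the fingers, on their centre line; the grasp point (between the pads) lies 19 mm behind it (r.grip_point_offset is the distance from the TCP to the grasp point, in mm); z points along the fingers, y is the line along which they close (so a half turn about z gives the same grasp; the last joint's range is limited). The gripper opens to 85 mm and grips with 20 to 120 N. Pads are 22 mm wide; open, the fingers measure 114 mm over their backs; the gripper's body (76 mm by 85 mm) begins 54 mm behind the grasp point. The pads swing forward as they close: fully open they stand 13 mm farther back than shut.
Start: joints at [-73.705, 7.471, 85.268, -0, 87.261, -4.893], TCP at [216.877, -559.437, 231.292] pointing down, gripper open.
Joint ranges: [-169.43, 169.43], [-51.17, 129.36], [1.28, 143.12], [-76.62, 256.62], [0, 156.53], [-152.29, 152.29]. Speed limits (degrees/s): [136.94, 136.94, 159.86, 180, 180, 180].

### API

Orientations are given as [roll, pitch, yaw] about the fixed x, y, z axes, in that order (R = Rz(yaw) Ry(pitch) Rx(roll)).
In Python, from bench import status, eyes, r gives the robot as it stands.
- The arm moves only by the shell command python3 -m handwheel 'ROWS' [FORCE]. ROWS is a JSON object whose one key "series" holds a list that holds one entry, the list of rows, each a list of 7 numbers: the shift along the tool's x, y, z in cm, then the turn, a rotation vector about the tool's x, y, z in rad, then the opening, from 0 (shut) to 1 (fully open). In form: {"series": [[[tx, ty, tz, rx, ry, rz, claw], ...]]}. A call has 1 to 12 rows; each row is the pose to reach, as a shift and turn from the pose commanded when the call began, along the tool's axes at that moment; what a row does not reach only later rows make up. A row lasts 1/8 s, in which the tool goes at most 62.5 mm and 10.7 degrees, less where a joint would pass 70% of its speed; a pose out of reach is approached as far as the arm can. A call with a gripper value outside its range is refused whole. The fingers move at their own pace and stop on an object; FORCE is the grip in N (left out, the last holds). Time passes only in rows, so rows that repeat a pose let the fingers close. It gives the time, the measured TCP pose, the force, the opening and the grip force at its end, in the units of the state.
- status.sense(): the state, without advancing time (a new reading comes with each control period).
- eyes.snapshot(name): name is "scene" or "top"; returns a dict with "img" (420x560x3 uint8, red, green, blue), "mtx" (3x3 intrinsics, pixels), "R" (3x3) and "t" (3): a world point X has camera coordinates R X + t. Camera axes: x right, y down, z forward; pixel columns grow to the right and rows downward; lengths in mm; the calibration is good to about 2 mm. A picture is of the moment at which its call begins. There is no depth.
- r.hand_in(): hands the job in; it is judged then, once.
The state is a dict: "time": time; "joint_pos": joint angles; "qd": joint speeds; "joint_efforts": joint torques, N m; "tool_pos": TCP position; "tcp_rot": TCP orientation; "ft_force": force on the tool from outside, world axes, zero at the start; "wrist_torque": the same for the moment, N m; "finger_gap": finger opening in mm; "grip_force": force on a finger pad.
Only numpy, scipy, OpenCV 4.12 (cv2) and the standard library are available. Lean on these libraries where they do the work, as an engineer would, in place of code of your own. Each camera call takes 0.05 s, during which the arm holds its last target. There are 200 camera calls.

## Working session

There is one attempt and no reset: what is moved stays moved. The work goes in short steps, Python scripts to look and compute and a shell command to move; the robot and the scene stay as the last step left them, time stands still between calls to the robot, and variables do not carry over. Pictures are saved under pics/ and viewed, at most 10 in all, crops included, and the job is handed in when it is done.

```bash
ls; mkdir -p pics; python3 - <<'E'
from bench import status, eyes, r
import cv2,json
s=status.sense();print(s)
for n in("scene","top"):
    d=eyes.snapshot(n);cv2.imwrite(f"pics/{n}0.png",d["img"][:,:,::-1]);print(n,d["mtx"],d["R"],d["t"])
E
```

```text
pics
{'time': 0.0, 'joint_pos': array([-7.37045726e+01,  7.51604804e+00,  8.53292672e+01,  1.46401593e-03,
        8.72611462e+01, -4.89136100e+00]), 'qd': array([-0.00821464,  0.00646188, -0.03366639, -0.02958092,  0.11025705,
        0.01282414]), 'joint_efforts': array([ 4.65058110e-04, -5.69394314e+01, -5.00544441e+01, -2.32062621e-04,
        1.48058444e-02,  1.03467093e-05]), 'tool_pos': array([ 216.73787735, -558.89961932,  230.23474519]), 'tcp_rot': array([-1.79894051e+02, -1.05344949e-02,  2.11867073e+01]), 'ft_force': array([-0.63438597,  0.21829013, -0.02077578]), 'wrist_torque': array([0.03437363, 0.04030812, 0.0178318 ]), 'grip_force': 0.0, 'finger_gap': 85.23497691615115}
scene [[534.03765782   0.         280.23778557]
 [  0.         534.03765782 207.09992736]
 [  0.           0.           1.        ]] [[ 0.02290883  0.99970018 -0.00864447]
 [ 0.86045324 -0.02411888 -0.50895825]
 [-0.50901416  0.00422148 -0.8607478 ]] [  83.32093844 -464.95115584 1979.56939413]
top [[455.48003705   0.         275.94713469]
 [  0.         455.48003705 214.17905901]
 [  0.           0.           1.        ]] [[-0.01382851 -0.99989451 -0.00444384]
 [-0.98431441  0.01439451 -0.17583498]
 [ 0.17588039  0.0019426  -0.98440963]] [ -68.66573319  606.08683471 1615.11644815]
```

View pics/scene0.png

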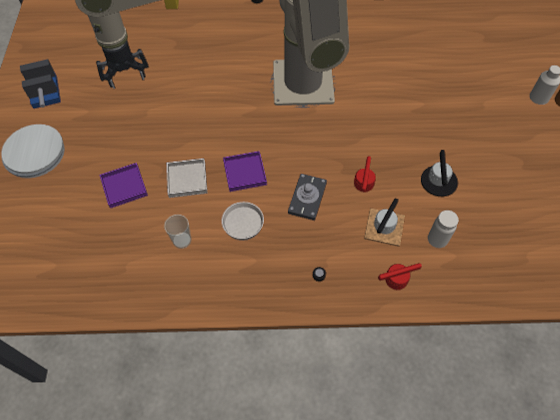

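View pics/top0.png

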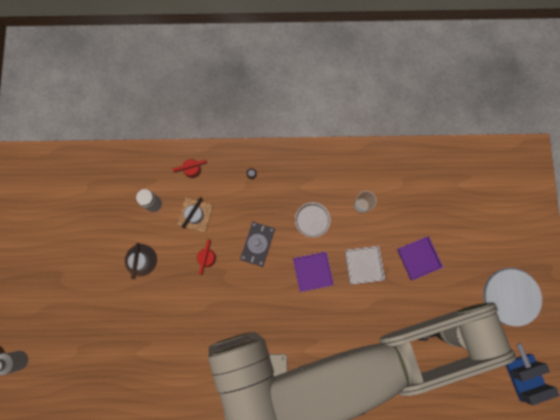

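The scene view shows the mat knob at (387,220), the disc knob at (440,178), red look-alikes at (365,178) and (398,275), the gauge at (308,195), the white tray at (187,177) with purple ones at (124,185) and (245,171), and the dish at (243,220). In the top view these are: mat knob (193,213), gauge (257,243), dish (313,219), tray (365,265).

Candidates for the knob: cork mat (387,220), which is my choice; black disc (440,175); red (365,178); red (398,275). Next is a close crop to check that choice.

```bash
python3 - <<'E'
import cv2,numpy as np
def c(n,u,v,w=34,h=34,k=6):
    im=cv2.imread(f"pics/{n}0.png")[v-h:v+h,u-w:u+w];return cv2.resize(im,(264,264),interpolation=cv2.INTER_CUBIC)
m=np.vstack([np.hstack([c("scene",387,220),c("scene",308,195),c("scene",215,198,64,64)]),np.hstack([c("top",194,213),c("top",257,243),c("top",340,242,64,64)])])
cv2.imwrite("pics/crop0.png",m)
E
```

```text
(no output)
```

View pics/crop0.png

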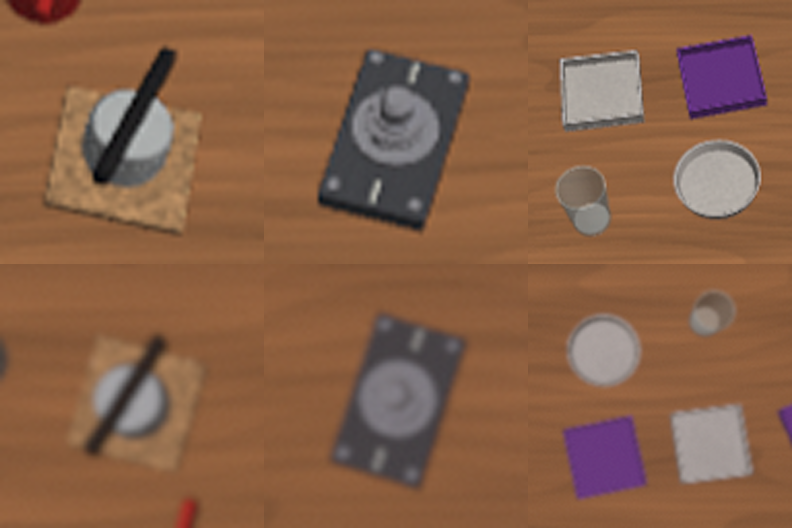

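The crop confirms it: a grey cap with a black bar on the cork mat. The gauge's marks sit at about crop (414,72) and (375,190). The white tray and dish can be separated from the purple look-alikes. Next I measure them from both views.

```bash
cat > h.py <<'E'
import numpy as np,cv2
from bench import eyes
def ray(d,p):
    v=d["R"].T@np.linalg.solve(d["mtx"],[p[0],p[1],1.]);return -d["R"].T@d["t"],v
def onz(d,p,z):
    o,v=ray(d,p);return o+v*(z-o[2])/v[2]
def tri(d1,p1,d2,p2):
    o,v=ray(d1,p1);q,w=ray(d2,p2)
    s=np.linalg.lstsq(np.c_[v,-w],q-o,rcond=None)[0];a=o+v*s[0];b=q+w*s[1]
    return (a+b)/2,np.linalg.norm(a-b)
def proj(d,X):
    c=d["mtx"]@(d["R"]@np.asarray(X,float)+d["t"]);return c[:2]/c[2]
def blobs(d,c,w,f,n=1):
    """largest n blobs of mask f(hsv) in a window about c: list of Nx2 pixel arrays"""
    u,v=map(int,np.round(c));u0=max(u-w,0);v0=max(v-w,0)
    hsv=cv2.cvtColor(d["img"][v0:v+w,u0:u+w],cv2.COLOR_RGB2HSV).astype(int)
    k,l,st,_=cv2.connectedComponentsWithStats(f(hsv).astype(np.uint8))
    o=np.argsort(-st[1:,4])[:n]+1
    return [np.argwhere(l==i)[:,::-1]+[u0,v0] for i in o]
def ends(P):
    r=cv2.minAreaRect(P.astype(np.float32));b=cv2.boxPoints(r)
    e=[(b[i]+b[(i+1)%4])/2 for i in range(4)];i=0 if np.linalg.norm(e[0]-e[2])>np.linalg.norm(e[1]-e[3]) else 1
    return sorted([e[i],e[i+2]],key=lambda p:p[1]),r
dark=lambda h:h[...,2]<75
white=lambda h:(h[...,2]>130)&(h[...,1]<60)
E
python3 - <<'E'
from h import *
S=eyes.snapshot("scene");T=eyes.snapshot("top")
np.set_printoptions(precision=1,suppress=True)
# bar
for t in (45,60,75):
    f=lambda h:h[...,2]<t
    b1=blobs(S,(388,217),24,f)[0];b2=blobs(T,(193,213),24,f)[0]
    e1,r1=ends(b1);e2,r2=ends(b2)
    print(t,len(b1),len(b2),e1,e2)
    # scene row down ~ +x ; top row down ~ -x
    A=tri(S,e1[0],T,e2[1]);B=tri(S,e1[1],T,e2[0]);print("bar",A,B,np.linalg.norm(A[0]-B[0]),"mid",(A[0]+B[0])/2,"yaw",np.degrees(np.arctan2(*(A[0]-B[0])[1::-1])))
    c=(b2.mean(0));print("cent on60 top",onz(T,c,60),"scene",onz(S,b1.mean(0),60), "tri",tri(S,b1.mean(0),T,c))
for n,d,c in(("S",S,(308,196)),("T",T,(257,243))):
    for t in (80,95):
        g=blobs(d,c,34,lambda h:(h[...,2]<t)&(h[...,1]<90))[0];r=cv2.minAreaRect(g.astype(np.float32));print(n,"gauge",len(g),r,onz(d,r[0],22))
    m=blobs(d,c,34,lambda h:(h[...,2]>120)&(h[...,1]<60),5);print([(len(x),x.mean(0),onz(d,x.mean(0),22)) for x in m])
for nm,a,b in(("tray",(187,177),(365,265)),("dish",(243,220),(313,219))):
    for d,c in((S,a),(T,b)):
        g=blobs(d,c,26,lambda h:(h[...,2]>90)&(h[...,1]<70))[0];r=cv2.minAreaRect(g.astype(np.float32));print(nm,len(g),r,"z12",onz(d,r[0],12),"z24",onz(d,r[0],24))
        if d is S: k=r[0]
    print(tri(S,k,T,r[0]))
E
```

```text
Traceback (most recent call last):
IndexError: list index out of range
```

```bash
cat > m.py <<'E'
from h import *
S=eyes.snapshot("scene");T=eyes.snapshot("top")
np.set_printoptions(precision=1,suppress=True)
print(S["img"][218:222,378:396].max(2)); print(T["img"][212:215,183:204].max(2)); print("gauge row",T["img"][243,240:276].max(2) if 0 else T["img"][243,240:276].max(1))
for t,t2 in ((55,75),(65,85),(75,90)):
    b1=blobs(S,(388,217),24,lambda h:h[...,2]<t)[0];b2=blobs(T,(193,213),24,lambda h:h[...,2]<t2)[0]
    e1,r1=ends(b1);e2,r2=ends(b2)
    print(t,len(b1),len(b2),*e1,*e2)
    A=tri(S,e1[0],T,e2[1]);B=tri(S,e1[1],T,e2[0]);print("bar",A,B,np.linalg.norm(A[0]-B[0]),"mid",(A[0]+B[0])/2,"yaw",np.degrees(np.arctan2(*(A[0]-B[0])[1::-1])))
    c=(b2.mean(0));print("cent on60 top",onz(T,c,60),"scene",onz(S,b1.mean(0),60), "tri",tri(S,b1.mean(0),T,c))
for n,d,c in(("S",S,(308,196)),("T",T,(257,243))):
    for t in (80,95):
        g=blobs(d,c,34,lambda h:(h[...,2]<t)&(h[...,1]<110))[0];r=cv2.minAreaRect(g.astype(np.float32));print(n,"gauge",len(g),r,onz(d,r[0],22))
    m=blobs(d,c,34,lambda h:(h[...,2]>110)&(h[...,1]<60),5);print([(len(x),x.mean(0),onz(d,x.mean(0),22)) for x in m])
for nm,a,b in(("tray",(187,177),(365,265)),("dish",(243,220),(313,219))):
    for d,c in((S,a),(T,b)):
        g=blobs(d,c,26,lambda h:(h[...,2]>90)&(h[...,1]<70))[0];r=cv2.minAreaRect(g.astype(np.float32));print(nm,len(g),r,"z12",onz(d,r[0],12),"z24",onz(d,r[0],24))
        if d is S: k=r[0]
    print(tri(S,k,T,r[0]))
E
python3 m.py
```

```text
[[176 171 172 176 167  99  22  29  34  26  70 144 180 176 175 173 173 174]
 [178 174 174 172 137  36  27  33  31  39 112 184 177 176 174 173 173 173]
 [168 176 178 163  62  19  29  33  34  80 151 178 174 175 175 175 174 174]
 [136 171 174 137  14  27  34  32  56 128 180 176 174 173 174 174 175 176]]
[[149 152 157 162 163 156 130  95  64  49  56  85 120 148 161 165 161 144
  115  99 123]
 [148 153 158 162 161 143 111  77  52  50  72 110 140 158 164 164 161 146
  117  96 115]
 [152 155 160 161 149 123  88  60  46  60  95 133 155 164 164 164 161 144
  114  93 107]]
gauge row [140 139 141 137 123 100  84  99 120 127 128 128 127 129 129 129 131 126
 119 109 106 113 122 127 130 127 116  96  77  79 104 130 143 147 148 147]
55 158 96 [395.7 198.3] [377.9 232.5] [201.1 198. ] [182.8 226.9]
bar (array([559.8, 258.3,  73.4]), np.float64(1.328886005167176)) (array([668.2, 195. ,  58.8]), np.float64(4.563794223263753)) 126.39757261203638 mid [614.  226.6  66.1] yaw 149.7270385868774
cent on60 top [615.1 229.4  60. ] scene [614.  225.1  60. ] tri (array([614.6, 226.9,  61.3]), np.float64(4.2425974
[... 1788 characters left out ...]
ray 1310 ((185.6485137939453, 177.4851531982422), (35.72183609008789, 40.00049591064453), 84.2894058227539) z12 [ 423.2 -403.4   12. ] z24 [ 431.3 -400.9   24. ]
tray 1226 ((364.38006591796875, 264.58087158203125), (34.87846374511719, 35.956295013427734), 82.56858825683594) z12 [ 419.3 -400.    12. ] z24 [ 418.5 -397.7   24. ]
(array([ 419.7, -402.8,    6.5]), np.float64(3.381852048903498))
dish 1223 ((242.0, 220.0), (36.0, 42.0), 90.0) z12 [ 588.2 -216.3   12. ] z24 [ 595.  -215.3   24. ]
dish 961 ((312.5, 219.50001525878906), (33.941123962402344, 33.941123962402344), 45.0) z12 [ 590.2 -213.9   12. ] z24 [ 588.2 -212.9   24. ]
(array([ 589.8, -214.9,   14.7]), np.float64(2.381726505051266))
```

```bash
cat > go.py <<'E'
import sys,numpy as np
from scipy.spatial.transform import Rotation as R
from bench import status
def go(x,y,z,yaw):
    s=status.sense();M=R.from_euler("xyz",s["tcp_rot"],degrees=True)
    d=M.inv().apply(np.array([x,y,z])-s["tool_pos"])/10
    w=(M.inv()*R.from_euler("xyz",[180,0,yaw],degrees=True)).as_rotvec()
    print("shift cm",d.round(2),"turn",w.round(3),"at",s["tool_pos"].round(1),s["tcp_rot"].round(2),"t",s["time"],"F",s["ft_force"].round(1),"gap",round(s["finger_gap"],1),"grip",round(s["grip_force"],1))
if __name__=="__main__": go(*map(float,sys.argv[1:]))
E
python3 go.py 615 228 150 150
```

```text
shift cm [ 65.58 -59.01   8.13] turn [-0.000e+00 -1.000e-03 -2.248e+00] at [ 216.8 -559.3  230.9] [-179.96    0.     21.19] t 0.3 F [0.1 0.1 0.9] gap 85.3 grip 0.0
```

```bash
python3 -m handwheel '{"series": [[[10,-9,0,0,0,-0.3,1],[20,-18,0,0,0,-0.6,0.6],[30,-27,0,0,0,-0.9,0.6],[40,-36,0,0,0,-1.2,0.6],[50,-45,2,0,0,-1.6,0.5],[65.6,-59,4,0,0,-2.25,0.5],[65.6,-59,4,0,0,-2.25,0.5],[65.6,-59,4,0,0,-2.25,0.5],[65.6,-59,5,0,0,-2.25,0.5],[65.6,-59,6,0,0,-2.25,0.5],[65.6,-59,7,0,0,-2.25,0.5],[65.6,-59,8,0,0,-2.25,0.5]]]}' 40; python3 go.py 615 228 120 150
```

```text
time: 1.8
tool_pos: [555.0, 108.9, 180.2]
tcp_rot: [180.0, 0.1, 150.5]
ft_force: [0.7, -0.5, 1.2]
finger_gap: 42.9
grip_force: 0.0
shift cm [ 0.66 13.32  6.03] turn [0.001 0.001 0.008] at [555.  108.9 180.2] [1.7996e+02 7.0000e-02 1.5047e+02] t 1.8 F [ 0.7 -0.5  1.2] gap 42.9 grip 0.0
```

```bash
python3 -m handwheel '{"series": [[[0.6,6,3,0,0,0,0.5],[0.6,12,5,0,0,0,0.5],[0.6,12.6,6,0,0,0,0.5],[0.6,12.6,6,0,0,0,0.5],[0.6,12.6,6,0,0,0,0.5]]]}'; python3 go.py 615 228 120 150
python3 - <<'E'
from h import *
S=eyes.snapshot("scene");T=eyes.snapshot("top")
P=[]
for d,u,v in((S,387,215),(T,193,213)):
    P.append(cv2.resize(d["img"][v-40:v+40,u-40:u+40,::-1],(400,400),interpolation=cv2.INTER_CUBIC))
cv2.imwrite("pics/pre.png",np.hstack(P))
for X in([615,228,82],): print(proj(S,X),proj(T,X))
E
```

```text
time: 2.42
tool_pos: [611.8, 217.9, 121.0]
tcp_rot: [180.0, 0.1, 150.0]
ft_force: [0.3, -0.5, -0.7]
finger_gap: 42.6
grip_force: 0.0
shift cm [0.23 1.04 0.1 ] turn [0.    0.001 0.001] at [611.8 217.9 121. ] [1.7998e+02 5.0000e-02 1.5005e+02] t 2.425 F [ 0.3 -0.5 -0.7] gap 42.6 grip 0.0
[388.80145404 212.78302956] [191.25229152 211.29508525]
```

View pics/pre.png

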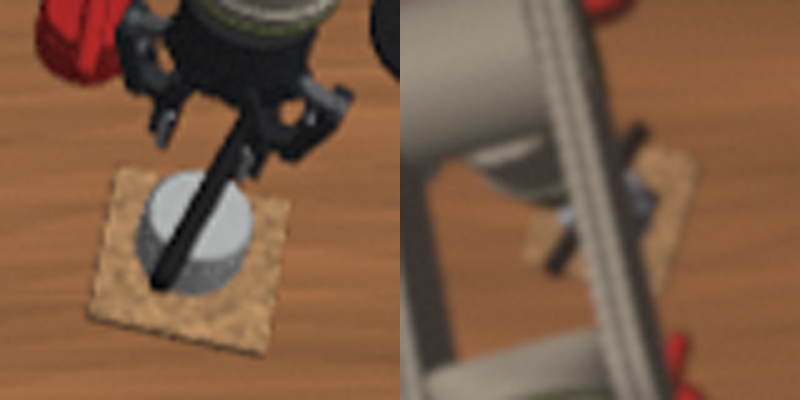

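The left crop shows the finger tips straddling the bar's line, about 10 mm short in y, as measured. I'll correct that and go down.

```bash
python3 - <<'E'
from h import *
d={}
T=eyes.snapshot("top");S=eyes.snapshot("scene")
I=cv2.cvtColor(cv2.imread("pics/top0.png"),4);J=cv2.cvtColor(cv2.imread("pics/scene0.png"),4)
for D,im,c,w in((T,I,(193,213),12),(S,J,(387,220),20)):
    D["img"]=im;b=blobs(D,c,w,lambda h:(h[...,2]>130)&(h[...,1]<50),2);P=np.vstack([x for x in b if len(x)>15]);(e,a,t)=cv2.fitEllipse(cv2.convexHull(P.astype(np.int32)).astype(np.float32))
    print([len(x) for x in b],e,a,onz(D,e,58))
E
python3 -m handwheel '{"series": [[[0.2,1,0,0,0,0,0.5],[0.2,1,0,0,0,0,0.5],[0.2,1,1,0,0,0,0.5],[0.2,1,2,0,0,0,0.5],[0.2,1,3,0,0,0,0.5],[0.2,1,3,0,0,0,0.5],[0.2,1,3,0,0,0,0.5]]]}'; python3 go.py 615 228 61 150
```

```text
[73, 57] (192.10394287109375, 212.9964141845703) (15.981124877929688, 16.50213050842285) [613.13366849 229.34955338  58.        ]
[109, 86] (386.9530944824219, 217.5729217529297) (17.086896896362305, 20.643491744995117) [617.83263751 226.03823808  58.        ]
time: 3.5
tool_pos: [614.9, 228.6, 90.0]
tcp_rot: [-180.0, -0.0, 150.1]
ft_force: [-0.4, -0.6, -0.0]
finger_gap: 42.5
grip_force: 0.0
shift cm [-0.04 -0.05  2.9 ] turn [-0.    -0.     0.002] at [614.9 228.6  90. ] [-180.    -0.   150.1] t 3.5 F [-0.4 -0.6 -0. ] gap 42.5 grip 0.0
```

The cap centre from both views is (615.5, 227.7), which agrees with the bar.

```bash
python3 -m handwheel '{"series": [[[0,0,1,0,0,0,0.5],[0,0,2,0,0,0,0.4],[0,0,2.6,0,0,0,0.4],[0,0,2.8,0,0,0,0.4],[0,0,2.8,0,0,0,0.2],[0,0,2.8,0,0,0,0],[0,0,2.8,0,0,0,0],[0,0,2.8,0,0,0,0],[0,0,2.8,0,0,0,0]]]}' 60; python3 go.py 615 228 61 150
```

```text
time: 4.62
tool_pos: [615.0, 228.7, 62.2]
tcp_rot: [180.0, 0.0, 150.1]
ft_force: [0.1, -0.5, -0.6]
finger_gap: 12.5
grip_force: 60.5
shift cm [-0.03 -0.06  0.12] turn [0.    0.    0.002] at [615.  228.7  62.2] [1.7999e+02 2.0000e-02 1.5010e+02] t 4.625 F [ 0.1 -0.5 -0.6] gap 12.5 grip 60.5
```

```bash
python3 -m handwheel '{"series": [[[0,0,-1,0,0,0,0],[0,0,-4,0,0,0,0],[0,0,-8,0,0,0,0],[0,0,-12,0,0,0,0],[0,0,-12,0,0,0,0],[0,0,-12,0,0,0,0]]]}'; python3 go.py 504.5 -7.6 170 111.7
```

```text
time: 5.38
tool_pos: [614.5, 228.6, 181.4]
tcp_rot: [-180.0, -0.0, 150.1]
ft_force: [-0.3, 0.5, -2.8]
finger_gap: 12.8
grip_force: 60.3
shift cm [ -2.24 -25.96   1.15] turn [-0.001 -0.     0.67 ] at [614.5 228.6 181.4] [-1.7997e+02 -3.0000e-02  1.5011e+02] t 5.375 F [-0.3  0.5 -2.8] gap 12.8 grip 60.3
```

```bash
python3 -m handwheel '{"series": [[[-0.4,-4,0,0,0,0.1,0],[-0.8,-9,0,0,0,0.2,0],[-1.2,-14,0,0,0,0.35,0],[-1.7,-19,0,0,0,0.5,0],[-2.1,-23.5,0.5,0,0,0.6,0],[-2.2,-26,1.2,0,0,0.67,0],[-2.2,-26,1.2,0,0,0.67,0],[-2.2,-26,1.2,0,0,0.67,0],[-2.2,-26,1.2,0,0,0.67,0]]]}'; python3 go.py 504.5 -7.6 142 111.7
python3 - <<'E'
from h import *
S=eyes.snapshot("scene");T=eyes.snapshot("top")
P=[]
for d,u,v in((S,308,175),(T,257,235)):
    P.append(cv2.resize(d["img"][v-40:v+40,u-40:u+40,::-1],(400,400),interpolation=cv2.INTER_CUBIC))
cv2.imwrite("pics/hov.png",np.hstack(P))
E
```

```text
time: 6.5
tool_pos: [504.5, -6.9, 169.8]
tcp_rot: [-180.0, -0.0, 111.8]
ft_force: [-0.5, 0.8, -2.8]
finger_gap: 12.9
grip_force: 60.4
shift cm [-0.07 -0.03  2.78] turn [-0.    -0.     0.002] at [504.5  -6.9 169.8] [-1.7998e+02 -2.0000e-02  1.1181e+02] t 6.5 F [-0.5  0.8 -2.8] gap 12.9 grip 60.4
```

View pics/hov.png

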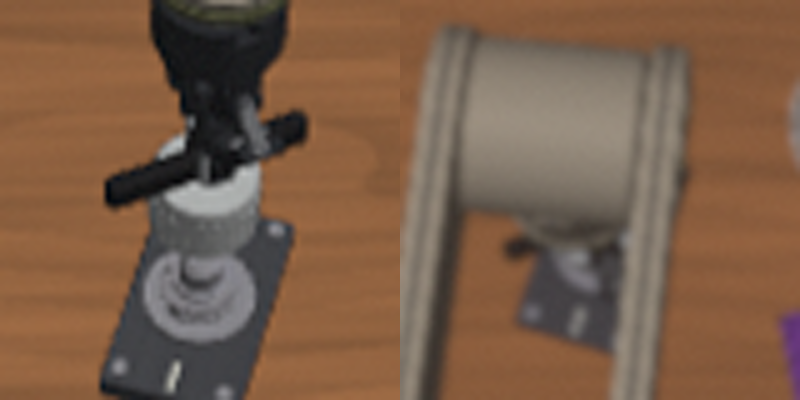

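The left crop shows the knob hanging upright and level above the stud. Bar ends are at about (107,190) and (305,125), the cap spans columns 150–260, and the shoulder is centred at about (200,293). I'll check the offset numerically in this same camera.

```bash
python3 - <<'E'
from h import *
np.set_printoptions(precision=1,suppress=True)
S=eyes.snapshot("scene")
for z in(168,178,184): print("bar@",z,onz(S,(309.2,166.4),z))
for v in (175,178,181):
    row=S["img"][v,290:330].astype(int); m=cv2.cvtColor(S["img"][v:v+1,290:330],cv2.COLOR_RGB2HSV)[0,:,1]
    i=np.where(m<60)[0]; c=290+(i.min()+i.max())/2; print(v,i.min()+290,i.max()+290,"y at z150",onz(S,(c,v),150)[1])
print("sat",m)
b=blobs(S,(308,194),16,lambda h:(h[...,2]>110)&(h[...,1]<60),1)[0]
J=dict(S);J["img"]=cv2.cvtColor(cv2.imread("pics/scene0.png"),4)
b=blobs(J,(308,195),16,lambda h:(h[...,2]>110)&(h[...,1]<60),1)[0]
for v in (194,197,200): 
    q=b[b[:,1]==v][:,0]; print("shoulder row",v,q.min(),q.max(),onz(J,((q.min()+q.max())/2,v),30))
print("bottom row",b[:,1].max(),onz(J,(306,b[:,1].max()+.5),30), "expected proj shoulder",proj(S,[504.5,-7.6,30]))
E
```

```text
bar@ 168 [499.5  -7.6 168. ]
bar@ 178 [506.5  -8.3 178. ]
bar@ 184 [510.7  -8.8 184. ]
175 292 319 y at z150 -18.824713937662665
178 298 319 y at z150 -10.45160356306333
181 298 326 y at z150 -0.6627534616158073
sat [143 144 143 145 145 144 147 136  15   7   3   0   3   3   3   0   3   3
   3   3   6   3   0   3   2   2   2   2   5  19  15  12   8  10  11  34
  50 140 143 143]
shoulder row 194 297 318 [509.6  -8.2  30. ]
shoulder row 197 298 317 [520.7  -8.8  30. ]
shoulder row 200 301 315 [531.9  -7.8  30. ]
bottom row 202 [540.9 -14.5  30. ] expected proj shoulder [307.6 192.6]
```

Aligned to within about 1–2 mm, so I lower gently and watch the force.

```bash
python3 -m handwheel '{"series": [[[0.05,-0.02,1,0,0,0,0],[0.05,-0.02,2,0,0,0,0],[0.05,-0.02,3,0,0,0,0],[0.05,-0.02,4,0,0,0,0],[0.05,-0.02,4.6,0,0,0,0],[0.05,-0.02,5,0,0,0,0],[0.05,-0.02,5,0,0,0,0]]]}'; python3 go.py 504.6 -8 90 111.7
```

```text
time: 7.52
tool_pos: [503.9, -7.3, 119.8]
tcp_rot: [-180.0, -0.0, 111.7]
ft_force: [-0.4, 0.2, -1.6]
finger_gap: 12.9
grip_force: 60.4
shift cm [-0.09  0.04  2.98] turn [-0. -0.  0.] at [503.9  -7.3 119.8] [-1.7998e+02 -1.0000e-02  1.1172e+02] t 7.525 F [-0.4  0.2 -1.6] gap 12.9 grip 60.4
```

```bash
python3 -m handwheel '{"series": [[[-0.08,0.04,0,0,0,0,0],[-0.08,0.04,0.4,0,0,0,0],[-0.08,0.04,0.8,0,0,0,0],[-0.08,0.04,1.2,0,0,0,0],[-0.08,0.04,1.2,0,0,0,0]]]}'; python3 go.py 504.6 -8 90 111.7
```

```text
time: 8.15
tool_pos: [504.2, -7.8, 107.4]
tcp_rot: [-179.9, -0.0, 111.7]
ft_force: [-0.5, -0.6, -2.7]
finger_gap: 12.6
grip_force: 60.4
shift cm [-0.03  0.03  1.74] turn [-0.001 -0.001  0.   ] at [504.2  -7.8 107.4] [-1.7995e+02 -3.0000e-02  1.1172e+02] t 8.15 F [-0.5 -0.6 -2.7] gap 12.6 grip 60.4
```

```bash
python3 -m handwheel '{"series": [[[0,0,0.3,0,0,0,0],[0,0,0.6,0,0,0,0],[0,0,0.9,0,0,0,0],[0,0,0.9,0,0,0,0]]]}'; python3 go.py 504.6 -8 90 111.7
```

```text
time: 8.65
tool_pos: [504.4, -7.8, 98.7]
tcp_rot: [-180.0, -0.0, 111.7]
ft_force: [0.9, 0.0, -2.5]
finger_gap: 13.0
grip_force: 60.4
shift cm [-0.02  0.01  0.87] turn [-0. -0.  0.] at [504.4  -7.8  98.7] [-1.7997e+02 -2.0000e-02  1.1172e+02] t 8.65 F [ 0.9  0.  -2.5] gap 13.0 grip 60.4
```

```bash
python3 -m handwheel '{"series": [[[0,0,0.3,0,0,0,0],[0,0,0.5,0,0,0,0],[0,0,0.6,0,0,0,0],[0,0,0.6,0,0,0,0]]]}'; python3 -m handwheel '{"series": [[[0,0,0.1,0,0,0,0],[0,0,0.2,0,0,0,0],[0,0,0.2,0,0,0,0]]]}'
```

```text
time: 9.15
tool_pos: [504.3, -7.5, 92.7]
tcp_rot: [-180.0, -0.1, 111.7]
ft_force: [-1.6, 5.8, -3.7]
finger_gap: 12.6
grip_force: 60.3
time: 9.52
tool_pos: [504.4, -7.4, 90.8]
tcp_rot: [-180.0, -0.1, 111.7]
ft_force: [-1.9, 5.6, -1.9]
finger_gap: 12.8
grip_force: 60.5
```

```bash
python3 -m handwheel '{"series": [[[0.05,0,0.08,0,0,0,0],[0.05,0,0.1,0,0,0.1,0],[0.05,0,0.13,0,0,0.2,0],[0.05,0,0.17,0,0,0.3,0],[0.05,0,0.2,0,0,0.4,0],[0.05,0,0.23,0,0,0.5,0],[0.05,0,0.23,0,0,0.5,0]]]}'; python3 go.py 504.4 -7 86 -18
```

```text
time: 10.4
tool_pos: [504.8, -7.4, 88.8]
tcp_rot: [180.0, -0.0, 83.1]
ft_force: [1.2, 4.8, -2.7]
finger_gap: 12.3
grip_force: 60.3
shift cm [ 0.03 -0.04  0.28] turn [ 0.000e+00 -1.000e-03  1.765e+00] at [504.8  -7.4  88.8] [ 1.7996e+02 -1.0000e-02  8.3100e+01] t 10.4 F [ 1.2  4.8 -2.7] gap 12.3 grip 60.3
```

```bash
python3 -m handwheel '{"series": [[[0,0,0.03,0,0,0.1,0],[0,0,0.06,0,0,0.2,0],[0,0,0.1,0,0,0.3,0],[0,0,0.13,0,0,0.4,0],[0,0,0.16,0,0,0.5,0],[0,0,0.16,0,0,0.5,0]]]}'; python3 -c "from bench import status;print(status.sense()['wrist_torque'])"; python3 -m handwheel '{"series": [[[0,0,0.03,0,0,0.1,0],[0,0,0.06,0,0,0.2,0],[0,0,0.09,0,0,0.3,0],[0,0,0.09,0,0,0.3,0]]]}';  python3 -c "from bench import status;print(status.sense()['wrist_torque'])"
```

```text
time: 11.15
tool_pos: [505.2, -7.5, 87.5]
tcp_rot: [179.9, -0.0, 54.6]
ft_force: [3.6, 4.2, -3.5]
finger_gap: 12.5
grip_force: 60.3
[ 0.7606515  -0.62723791  0.01843275]
time: 11.65
tool_pos: [505.3, -7.7, 86.9]
tcp_rot: [179.9, -0.1, 37.5]
ft_force: [2.6, 2.5, 0.3]
finger_gap: 12.6
grip_force: 63.7
[ 0.41934672 -0.47486075  1.19126307]
```

```bash
python3 -m handwheel '{"series": [[[0,0,0.02,0,0,0.05,0],[0,0,0.03,0,0,0.1,0],[0,0,0.03,0,0,0.1,0],[0,0,0.03,0,0,0.1,0]]]}';  python3 - <<'E'
from h import *
from bench import status
print(status.sense()['wrist_torque'])
S=eyes.snapshot("scene");T=eyes.snapshot("top")
P=[]
for d,u,v in((S,308,185),(T,257,235)):
    P.append(cv2.resize(d["img"][v-40:v+40,u-40:u+40,::-1],(400,400),interpolation=cv2.INTER_CUBIC))
cv2.imwrite("pics/stop.png",np.hstack(P))
E
```

```text
time: 12.15
tool_pos: [505.3, -7.3, 87.1]
tcp_rot: [179.9, -0.1, 31.9]
ft_force: [-0.4, 3.6, 5.0]
finger_gap: 12.8
grip_force: 66.1
[0.77905085 0.16660169 1.31883305]
```

View pics/stop.png

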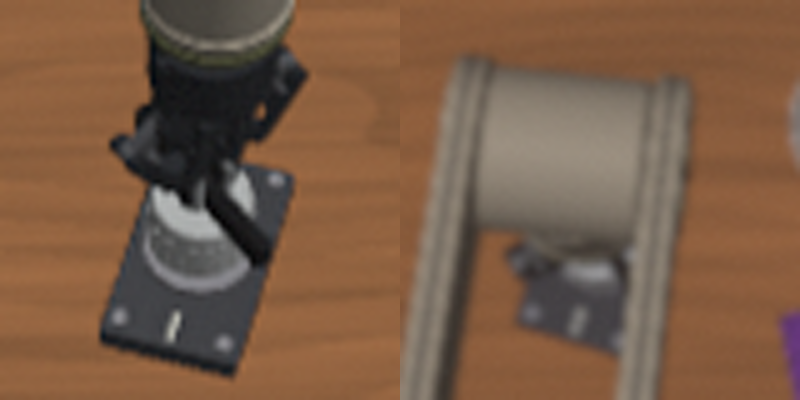

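The scene crop shows the bar well off the white marks, with the visible end at about (262,255), and a gap under the rim. The torque jumped to 1.3 N m at about 55–60 degrees. I'll release and back off to measure the bar cleanly.

```bash
python3 -m handwheel '{"series": [[[0,0,0,0,0,-0.05,0.1],[0,0,0,0,0,-0.1,0.4],[0,0,0,0,0,-0.1,0.4],[0,0,-2,0,0,-0.1,0.4],[0,0,-6,0,0,-0.1,0.4],[0,0,-10,0,0,-0.1,0.4],[0,0,-14,0,0,-0.1,0.4],[0,0,-14,0,0,-0.1,0.4]]]}';  python3 - <<'E'
from h import *
np.set_printoptions(precision=1,suppress=True)
S=eyes.snapshot("scene")
cv2.imwrite("pics/rel.png",cv2.resize(S["img"][135:235,250:370,::-1],(720,600),interpolation=cv2.INTER_CUBIC))
E
```

```text
time: 13.25
tool_pos: [506.7, -8.1, 230.3]
tcp_rot: [179.7, -0.3, 37.3]
ft_force: [-0.8, -0.4, 0.1]
finger_gap: 34.2
grip_force: 0.0
```

View pics/rel.png

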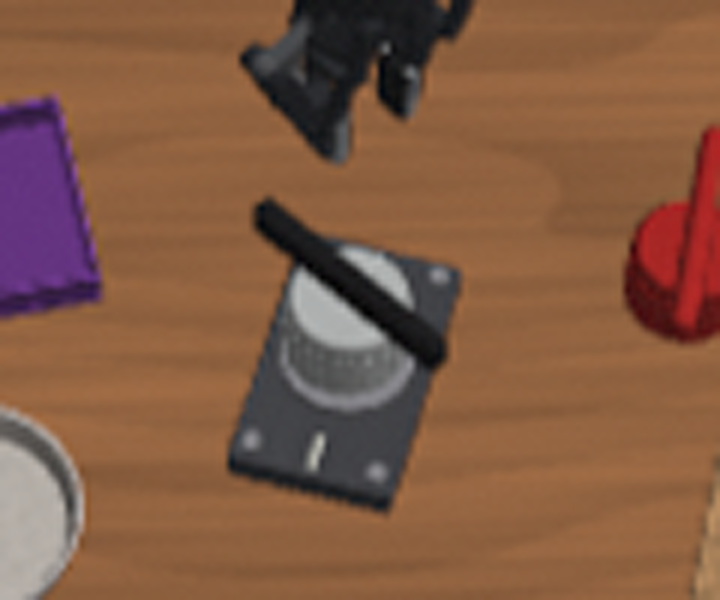

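The knob is alone on the gauge, with bar ends at crop (262,212) and (437,355), i.e. image (293.7,170.3) and (322.8,194.2). The rim is above the shoulder.

```bash
python3 - <<'E'
from h import *
S=eyes.snapshot("scene")
for z in (98,106):
    a=onz(S,(293.7,170.3),z);b=onz(S,(322.8,194.2),z);print(a,b,np.linalg.norm(a-b),(a+b)/2,np.degrees(np.arctan2(*(b-a)[1::-1])))
T=eyes.snapshot("top")
P=blobs(S,(308,182),22,lambda h:h[...,2]<42)[0];e,_=ends(P);a,b=[onz(S,p,100) for p in e];print(len(P),e,np.degrees(np.arctan2(*(b-a)[1::-1])),(a+b)/2)
E
python3 go.py 504.6 -7.6 87 41
```

```text
[464.04140035 -51.30428107  98.        ] [553.96784275  33.43008127  98.        ] 123.55839592785469 [509.00462155  -8.9370999   98.        ] 43.297290024377624
[469.54069718 -51.6053782  106.        ] [558.94201765  32.63418117 106.        ] 122.8368815326708 [514.24135742  -9.48559852 106.        ] 43.29729002437763
190 [array([292.7104 , 169.35394], dtype=float32), array([322.93317, 194.08167], dtype=float32)] 43.40258995553521 [508.28737691 -10.33210455 100.        ]
shift cm [ 0.07  0.05 13.79] turn [-0.001  0.001 -0.066] at [503.9  -7.6 224.9] [-1.7996e+02  7.0000e-02  3.7240e+01] t 13.4 F [ 0.1  0.  -0.8] gap 34.2 grip 0.0
```

The bar is 61.6° (1.075 rad) short of the marks and the rim is about 4.7 mm up, with a firm torque. That is the bad knob's stop, so it goes in the round dish. I'll regrip at yaw 43 and unscrew.

```bash
python3 -m handwheel '{"series": [[[0.07,0.05,2,0,0,-0.1,0.4],[0.07,0.05,6,0,0,-0.1,0.4],[0.07,0.05,10,0,0,-0.1,0.4],[0.07,0.05,12.5,0,0,-0.1,0.4],[0.07,0.05,13.2,0,0,-0.1,0.4],[0.07,0.05,13.2,0,0,-0.1,0.4],[0.07,0.05,13.2,0,0,-0.1,0.4]]]}'; python3 go.py 504.6 -7.6 87 43.3
```

```text
time: 14.28
tool_pos: [506.2, -7.6, 95.1]
tcp_rot: [179.9, -0.1, 43.0]
ft_force: [0.5, -0.9, -0.1]
finger_gap: 34.2
grip_force: 0.0
shift cm [-0.12 -0.11  0.81] turn [ 0.001 -0.001 -0.006] at [506.2  -7.6  95.1] [ 1.7992e+02 -7.0000e-02  4.2960e+01] t 14.275 F [ 0.5 -0.9 -0.1] gap 34.2 grip 0.0
```

```bash
python3 -m handwheel '{"series": [[[-0.1,-0.1,0.4,0,0,0,0.4],[-0.1,-0.1,0.8,0,0,0,0.4],[-0.1,-0.1,0.8,0,0,0,0.2],[-0.1,-0.1,0.8,0,0,0,0],[-0.1,-0.1,0.8,0,0,0,0],[-0.1,-0.1,0.8,0,0,0,0],[-0.1,-0.1,0.8,0,0,0,0]]]}' 70; python3 go.py 504.6 -7.6 91 112
```

```text
time: 15.15
tool_pos: [504.1, -7.5, 86.0]
tcp_rot: [180.0, -0.0, 43.0]
ft_force: [2.4, -1.3, -1.7]
finger_gap: 12.7
grip_force: 70.6
shift cm [ 0.02  0.04 -0.5 ] turn [ 1.000e-03  0.000e+00 -1.205e+00] at [504.1  -7.5  86. ] [ 1.7997e+02 -2.0000e-02  4.2960e+01] t 15.15 F [ 2.4 -1.3 -1.7] gap 12.7 grip 70.6
```

```bash
python3 -m handwheel '{"series": [[[0,0,-0.04,0,0,-0.12,0],[0,0,-0.08,0,0,-0.24,0],[0,0,-0.12,0,0,-0.36,0],[0,0,-0.16,0,0,-0.48,0],[0,0,-0.2,0,0,-0.6,0],[0,0,-0.24,0,0,-0.72,0],[0,0,-0.28,0,0,-0.84,0],[0,0,-0.32,0,0,-0.96,0],[0,0,-0.36,0,0,-1.08,0],[0,0,-0.4,0,0,-1.22,0],[0,0,-0.4,0,0,-1.22,0],[0,0,-0.4,0,0,-1.22,0]]]}'; python3 -m handwheel '{"series": [[[0,0,-0.2,0,0,0,0],[0,0,-0.4,0,0,0,0],[0,0,-0.4,0,0,0,0]]]}';
```

```text
time: 16.65
tool_pos: [503.5, -7.2, 89.7]
tcp_rot: [-180.0, -0.0, 112.7]
ft_force: [0.2, 0.5, -1.2]
finger_gap: 12.6
grip_force: 70.7
time: 17.02
tool_pos: [504.1, -7.4, 94.2]
tcp_rot: [180.0, 0.0, 112.8]
ft_force: [-0.7, -0.0, -2.0]
finger_gap: 12.4
grip_force: 70.5
```

Free of the thread (force is only the knob's weight). Lift.

```bash
python3 -m handwheel '{"series": [[[0,0,-1,0,0,0,0],[0,0,-2,0,0,0,0],[0,0,-4,0,0,0,0],[0,0,-7,0,0,0,0],[0,0,-8,0,0,0,0],[0,0,-8,0,0,0,0]]]}'; python3 go.py 589.5 -214.5 170 112.7
```

```text
time: 17.77
tool_pos: [504.6, -7.4, 174.8]
tcp_rot: [179.9, 0.1, 112.9]
ft_force: [-1.1, 0.3, -2.5]
finger_gap: 12.7
grip_force: 70.5
shift cm [-22.38  -0.22   0.51] turn [0.002 0.001 0.003] at [504.6  -7.4 174.8] [1.7989e+02 6.0000e-02 1.1286e+02] t 17.775 F [-1.1  0.3 -2.5] gap 12.7 grip 70.5
```

```bash
python3 -m handwheel '{"series": [[[-4,0,0,0,0,0,0],[-8,0,0,0,0,0,0],[-12,0,0,0,0,0,0],[-16,-0.1,0,0,0,0,0],[-20,-0.2,0,0,0,0,0],[-22.4,-0.2,0.5,0,0,0,0],[-22.4,-0.2,2,0,0,0,0],[-22.4,-0.2,4,0,0,0,0],[-22.4,-0.2,6,0,0,0,0],[-22.4,-0.2,7,0,0,0,0],[-22.4,-0.2,7,0,0,0,0]]]}'; python3 go.py 589.5 -214.5 57.5 112.7
python3 - <<'E'
from h import *
S=eyes.snapshot("scene");T=eyes.snapshot("top")
P=[cv2.resize(d["img"][v-40:v+40,u-40:u+40,::-1],(400,400),interpolation=cv2.INTER_CUBIC) for d,u,v in((S,243,205),(T,313,219))]
cv2.imwrite("pics/dish.png",np.hstack(P))
E
```

```text
time: 19.15
tool_pos: [588.3, -213.7, 102.5]
tcp_rot: [-179.9, -0.1, 112.9]
ft_force: [0.6, -0.9, -2.7]
finger_gap: 12.1
grip_force: 70.3
shift cm [-0.13  0.09  4.5 ] turn [-0.002 -0.002  0.003] at [ 588.3 -213.7  102.5] [-1.7991e+02 -1.0000e-01  1.1290e+02] t 19.15 F [ 0.6 -0.9 -2.7] gap 12.1 grip 70.3
```

View pics/dish.png

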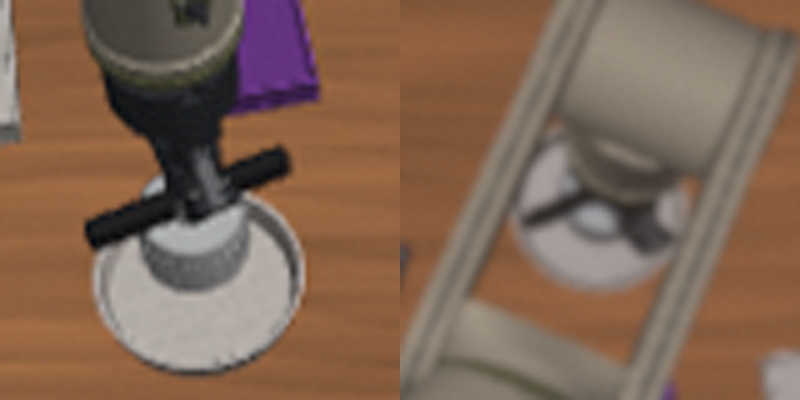

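The knob hangs upright over the dish centre in both views (cap at crop (195,240), inside the dish rim). Lower it to contact.

```bash
python3 -m handwheel '{"series": [[[0,0,1,0,0,0,0],[0,0,2,0,0,0,0],[0,0,3,0,0,0,0],[0,0,3.8,0,0,0,0],[0,0,4.1,0,0,0,0],[0,0,4.1,0,0,0,0],[0,0,4.1,0,0,0,0]]]}'; python3 -m handwheel '{"series": [[[0,0,0.15,0,0,0,0],[0,0,0.3,0,0,0,0],[0,0,0.3,0,0,0,0]]]}'
```

```text
time: 20.12
tool_pos: [589.4, -214.7, 63.4]
tcp_rot: [180.0, 0.0, 112.9]
ft_force: [-0.3, -1.1, -1.9]
finger_gap: 12.6
grip_force: 70.3
time: 20.5
tool_pos: [589.0, -214.5, 59.8]
tcp_rot: [-180.0, -0.0, 112.9]
ft_force: [0.8, -0.2, -1.9]
finger_gap: 12.4
grip_force: 70.3
```

```bash
python3 -m handwheel '{"series": [[[0,0,0.1,0,0,0,0],[0,0,0.2,0,0,0,0],[0,0,0.2,0,0,0,0]]]}'; python3 -m handwheel '{"series": [[[0,0,0.1,0,0,0,0],[0,0,0.15,0,0,0,0],[0,0,0.15,0,0,0,0]]]}'
```

```text
time: 20.88
tool_pos: [589.0, -214.5, 57.8]
tcp_rot: [-180.0, -0.0, 112.9]
ft_force: [-0.5, -0.3, -1.8]
finger_gap: 12.5
grip_force: 70.3
time: 21.25
tool_pos: [589.2, -214.6, 56.7]
tcp_rot: [180.0, 0.0, 112.9]
ft_force: [-1.2, -0.5, -0.3]
finger_gap: 12.5
grip_force: 70.6
```

Contact (the weight has come off the wrist). I'll open slowly, then rise and check.

```bash
python3 -m handwheel '{"series": [[[0,0,0.05,0,0,0,0],[0,0,0.05,0,0,0,0.2],[0,0,0.05,0,0,0,0.4],[0,0,0.05,0,0,0,0.4],[0,0,0.05,0,0,0,0.4],[0,0,-2,0,0,0,0.4],[0,0,-6,0,0,0,0.4],[0,0,-10,0,0,0,0.4],[0,0,-14,0,0,0,0.4],[0,0,-18,0,0,0,0.4],[0,0,-18,0,0,0,0.4],[0,0,-18,0,0,0,0.4]]]}'
python3 - <<'E'
from h import *
S=eyes.snapshot("scene")
cv2.imwrite("pics/end.png",cv2.resize(S["img"][130:290,170:470,::-1],(800,427),interpolation=cv2.INTER_CUBIC))
E
```

```text
time: 22.75
tool_pos: [589.2, -214.6, 237.4]
tcp_rot: [180.0, 0.1, 112.9]
ft_force: [0.5, 0.1, -0.5]
finger_gap: 33.8
grip_force: 0.0
```

View pics/end.png

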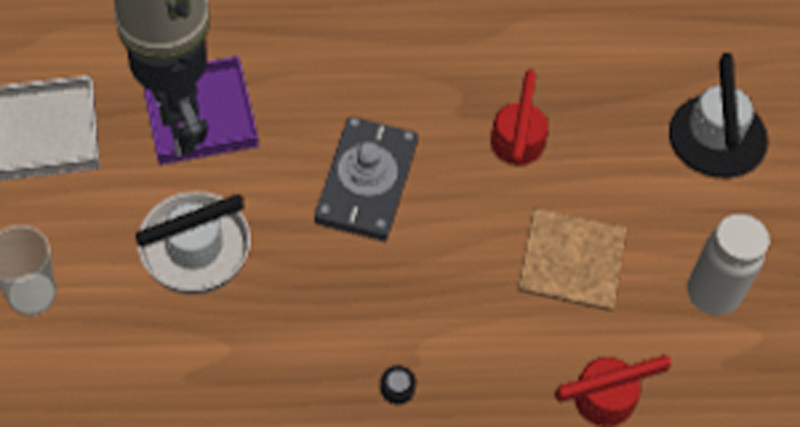

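The knob stands upright in the middle of the round dish (cap at crop (195,235)). The disc knob at (725,110) and the bystanders are undisturbed, and the gripper is clear.

```bash
python3 -c "from bench import r;print(r.hand_in())"
```

```text
the job is handed in; nothing more can be done
None
```

The mat knob stopped about 62° short of the white marks with its rim about 4.7 mm above the shoulder, so I unscrewed it, set it upright in the round dish and handed the job in; hand-in returned no verdict.

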